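Scan a carton with the bench-mounted trigger scanner

ROBOT

A 6-joint arm with a two-finger parallel gripper is mounted at the origin on the work surface. World frame = base frame: x ahead of the robot, y to its left, z up, the work surface at z = 0. Lengths are in m, angles in rad, forces in N, time in s.
With the tool pointing down it reaches from about 0.375 to 0.9 m from the base axis. Payload 3.1 kg.
Tool frame: the origin (TCP) lies between the finger pads; the fingertips stand 19 mm ahead of it and the grasp point (between the pads) is the TCP; z points along the fingers, y is the line along which they close (so a half turn about z gives the same grasp; the last joint's range is limited). The gripper opens to 87 mm and grips with 3 to 60 N. Pads are 19 mm wide; open, the fingers measure 117 mm over their backs; the gripper's body (75 mm by 190 mm) begins 51 mm behind the grasp point.
Start: joints at [1.034, 0.527, 1.433, -0, 1.181, -0.178], TCP at [0.219, 0.585, 0.242] pointing down, gripper open.
Joint ranges: [-3.08, 3.08], [-0.75, 2.2], [0.22, 2.44], [-1.43, 4.57], [0, 2.65], [-2.85, 2.85]. Speed limits (rad/s): [2.79, 2.79, 3.14, 3.14, 3.14, 3.14].

INTERFACE

Orientations are given as a unit quaternion [x, y, z, w].
In Python, from rig import telemetry, viewer, hand_in gives the robot as it stands. The module is installed in compiled form; this text tells all that it offers.
- The arm moves only by the shell command python3 -m creep 'ROWS' [FORCE]. ROWS is JSON, a list of rows, each an object with "translation": the shift along the tool's x, y, z in mm, a list of three; "roll": the turn about the tool's z in degrees; "gripper": the finger opening in mm, from 0 to 87. In form: [{"translation": [tx, ty, tz], "roll": roll, "gripper": gripper}, ...]. A call has 1 to 5 rows; each row is the pose to reach, as a shift and turn from the pose commanded when the call began, along the tool's axes at that moment; what a row does not reach only later rows make up. A row lasts 1/12 s, in which the tool goes at most 41.7 mm and 7.16 degrees, less where a joint would pass 70% of its speed; a pose out of reach is approached as far as the arm can. A call with a gripper value outside its range is refused whole. The fingers move at their own pace and stop on an object; FORCE is the grip in N (left out, the last holds). Time passes only in rows, so rows that repeat a pose let the fingers close. It gives the time, the measured TCP pose, the force, the opening and the grip force at its end, in the units of the state.
- telemetry.get_obs(): the state, without advancing time (a new reading comes with each control period).
- viewer.camera(name): name is "scene" or "top" or "wrist"; returns the picture (420x560x3 uint8, blue, green, red); there is no depth.
- viewer.camera_info(name): a dict with "intrinsics" (3x3 intrinsics, pixels), "rvec" (rotation vector, rad) and "tvec" (3), from world to camera coordinates, as OpenCV has them; the wrist camera has in their place "hand_eye" (4x4, takes a point from camera to tool coordinates, whose origin is the TCP and whose axes are the flange's). Camera axes: x right, y down, z forward; pixel columns grow to the right and rows downward; lengths in m; the calibration is good to about 2 mm. A picture is of the moment at which its call begins: read the wrist's pose just before it. camera_info takes no time and is no camera call.
- hand_in(): hands the job in; it is judged then, once.
Trained networks look in the newest picture that a camera, given by its name, has taken for a name from the list of things; names that differ only in an ending like _2 or _b are one class to them, and where a whole thing is asked for, a point or a joint stands for the part that bears it (a point fixed in the world has none). Each returns a list of dicts, best first, with "p" (0 to 1); they miss things now and then, are a little off and sometimes report something else, mostly with a low value. They report only what shows in the picture. A call takes as long as a camera call. They do not tell look-alikes from the thing itself.
- viewer.recognise(camera, thing): "bbox" ([left, top, width, height] in pixels, round what is visible of it).
The state is a dict: "time": time; "q": joint angles; "joint_velocities": joint speeds; "joint_torque": joint torques, N m; "position": TCP position; "tool_rot": TCP orientation; "ft_force": force on the tool from outside, world axes, zero at the start; "moment": the same for the moment, N m; "grip_width": finger opening in m; "grip_force": force on a finger pad.
Only numpy, scipy, OpenCV 4.12 (cv2) and the standard library are available. Lean on these libraries where they do the work, as an engineer would, in place of code of your own. Each camera call takes 0.05 s, during which the arm holds its last target. There are 200 camera calls.

TASK

Set the labelled carton down flat on the black scanning pad, lengthwise along it, wholly on the pad and with its labelled end facing the scanner's nose, and let go of it there without dropping it. Then squeeze the scanner's trigger fully against its grip, keep it squeezed for about a second, and let it spring back out. Leave the carton on the pad and do not disturb the mug, the mug box or the tape roll.

Things in the scene. Friction and masses are not known exactly. Their poses are not given: they have to be found in the camera images.
- carton: Loose plain cardboard carton, 60 (x) x 120 (y) x 50 mm (z), about 0.2 kg. Origin: centre of its underside, z up. A white bar-code label covers its +y end face and folds 30 mm over onto the top at that end.
- station: Fixed bench scanning station: a grey pistol scanner lying level on its side on a short steel stand, with a flat pad in front of its nose. Frame: origin on the table under the scanner, z up. The nose points to -y; the pistol grip sticks out level along +x from x = 0 to 128 mm, 36 mm deep (y -16 to +20), 30 mm high (z 65 to 95), nothing above or below it. The steel foot under the head is 8 mm thick.
- nose (a point): Centre of the scanner's black-framed nose window, 80 mm above the table, at (-40, -67, 80) mm in the station frame. The scanner's head behind it spans station x -86 to 0, y -67 to +63, z 42 to 118 mm.
- pad (a point): Centre of the top of the black rubber scanning pad, 100 (along station x) x 150 mm (along station y), top 4 mm above the table; at (-40, -180, 4) mm in the station frame, axes parallel to it. The nose lies 113 mm from this point toward +y, so the carton's +y end must face the pad's +y.
- grip (a point): Point on the grip's middle line beside the trigger, at (45, 2, 80) mm in the station frame, axes parallel to it. The grip's fixed back face is 18 mm from it toward +y; the trigger's outer face is 43 mm from it toward -y at rest, 31 mm when fully squeezed: 61 mm across at rest, 49 mm squeezed.
- trigger (a joint): Angle of the sprung trigger on the grip's -y side: a black blade 62 mm long, 10 mm thick, 22 mm high, hinged on an upright axis at its head end at (6, -24) mm in the station frame. 0 = out (blade leans 0.30 rad off the grip toward -y), 0.30 = fully squeezed, along the grip. About 5 N at mid-blade starts it, 10 N presses it fully; it springs back.
- mug: Bystander: loose white mug, 82 mm across, 95 mm high, handle at its +y; origin at the centre of its underside.
- mugbox: Bystander: loose unlabelled cardboard mug box, 85 x 85 x 100 mm high; origin at the centre of its underside.
- taperoll: Bystander: loose pale roll of tape lying flat, 104 mm across, 48 mm high; origin at the centre of its underside.
Not all that is in view belongs to the job. What is shaped like the carton but green or turquoise is not meant.

How it is judged:
On the way, in this order (a step that is already met when the one before it is completed fails the run):
1. the carton stands on the pad, label to the nose, and is let go (x of carton in the frame of pad between -0.022 and 0.022 m and y of carton in the frame of pad between -0.022 and 0.022 m and z of carton in the frame of pad between -0.006 and 0.006 m and angle between carton's own z axis and vertical below 0.1 rad and angle between the y axis of carton and the y axis of pad, either way round below 0.3 rad and y of station in the frame of carton above 0 m and contact force between the fingers and carton below 0.1 N and value of joint trigger below 0.1 rad), for 0.2 s.
2. the trigger is squeezed to at least 0.25 of its 0.30 rad and kept so for 0.4 s with the carton in place (x of carton in the frame of pad between -0.022 and 0.022 m and y of carton in the frame of pad between -0.022 and 0.022 m and z of carton in the frame of pad between -0.006 and 0.006 m and angle between carton's own z axis and vertical below 0.1 rad and angle between the y axis of carton and the y axis of pad, either way round below 0.3 rad and y of station in the frame of carton above 0 m and value of joint trigger above 0.25 rad), for 0.4 s.
3. the trigger is let out again (value of joint trigger below 0.03 rad), for 0.2 s.
At the end, for the whole second after the job is handed in: The carton lies flat and at rest on the pad (its centre within 22 mm of the pad's centre along each pad axis, its length within 0.3 rad of the pad's length, underside within 6 mm of the pad's top, tilt under 0.1 rad), its labelled end toward the nose; the trigger is back out (below 0.03 rad) (x of carton in the frame of pad between -0.022 and 0.022 m and y of carton in the frame of pad between -0.022 and 0.022 m and z of carton in the frame of pad between -0.006 and 0.006 m and angle between carton's own z axis and vertical below 0.1 rad and angle between the y axis of carton and the y axis of pad, either way round below 0.3 rad and y of station in the frame of carton above 0 m and value of joint trigger below 0.03 rad and linear speed of carton below 0.02 m/s); the robot touches nothing.
It fails at once if the mug, mug box or tape roll is moved more than 30 mm (distance of any of mug, mugbox, taperoll from where it was at the start of the episode above 0.03 m).
It fails at once if the carton is dropped (let go and falling faster than 0.6 m/s, a drop of about 20 mm) (contact force between the fingers and carton below 0.1 N and linear speed of carton above 0.6 m/s).
It also fails if it takes over 53 s, if anything falls off the work surface, if the arm or the gripper's body presses on something with over 40 N, if the wrist force passes 120 N, or if a joint passes its speed limit or range.

## Working session

There is one attempt and no reset: what is moved stays moved. The work goes in short steps, Python scripts to look and compute and a shell command to move; the robot and the scene stay as the last step left them, time stands still between calls to the robot, and variables do not carry over. Pictures are saved under pics/ and viewed, at most 10 in all, crops included, and the job is handed in when it is done.

```bash
mkdir -p pics; python3 - <<'E'
from rig import telemetry, viewer
import cv2, numpy as np
o=telemetry.get_obs();print({k:np.round(v,3).tolist() for k,v in o.items()})
for n in("scene","top","wrist"):
    im=viewer.camera(n);cv2.imwrite(f"pics/{n}0.png",im)
    ci=viewer.camera_info(n);print(n,{k:np.round(v,4).tolist() for k,v in ci.items()})
    for t in("carton","nose","pad","trigger","mug","mugbox","taperoll"):
        try: print(t,[(d["bbox"],round(d["p"],2)) for d in viewer.recognise(n,t)][:3])
        except Exception as e: print(t,e)
E
```

```text
{'time': 0.0, 'q': [1.034, 0.528, 1.434, -0.0, 1.181, -0.178], 'joint_velocities': [0.0, -0.001, 0.002, 0.0, 0.001, 0.0], 'joint_torque': [0.001, -44.003, -17.659, 0.063, 0.058, -0.0], 'position': [0.219, 0.585, 0.241], 'tool_rot': [0.178, 0.984, -0.001, -0.0], 'ft_force': [-0.933, 0.242, 0.967], 'moment': [-0.032, -0.008, -0.002], 'grip_force': 0.0, 'grip_width': 0.087}
scene {'intrinsics': [[438.6462, 0.0, 282.9899], [0.0, 438.6462, 206.1416], [0.0, 0.0, 1.0]], 'rvec': [0.8873, 2.3178, -1.2748], 'tvec': [0.3757, -0.1289, 1.3572]}
carton [([134.0, 219.2, 64.5, 44.1], 0.94), ([257.6, 154.7, 41.2, 36.9], 0.79), ([163.4, 171.8, 23.5, 39.6], 0.69)]
nose [([210.9, 202.3, 133.1, 82.3], 0.66)]
pad [([212.2, 200.8, 134.8, 81.5], 0.81)]
trigger [([415.2, 272.5, 76.7, 72.1], 0.74), ([263.4, 233.5, 26.5, 19.5], 0.56)]
mug [([419.9, 272.9, 70.3, 72.7], 0.84)]
mugbox [([193.5, 132.7, 35.5, 47.5], 0.73)]
taperoll [([383.0, 215.7, 54.4, 46.8], 0.75)]
top {'intrinsics': [[449.7487, 0.0, 276.0466], [0.0, 449.7487, 215.8611], [0.0, 0.0, 1.0]], 'rvec': [2.198, -2.154, 0.098], 'tvec': [0.0378, 0.563, 1.0491]}
carton [([353.9, 296.7, 56.0, 34.0], 0.85), ([389.8, 162.5, 58.7, 53.8], 0.83), ([325.3, 108.5, 43.8, 56.0], 0.61)]
nose [([209.3, 143.7, 137.5, 106.1], 0.6)]
pad [([208.4, 144.5, 138.1, 104.0], 0.83)]
trigger [([246.6, 178.8, 4.7, 15.4], 0.62), ([423.6, 238.9, 62.7, 53.2], 0.26)]
mug [([77.3, 218.3, 56.7, 38.8], 0.81)]
mugbox [([426.3, 239.9, 58.5, 48.8], 0.85), ([208.7, 145.9, 140.7, 101.3], 0.23)]
taperoll [([166.5, 283.2, 49.1, 47.5], 0.95)]
wrist {'intrinsics': [[355.8401, 0.0, 274.564], [0.0, 355.8401, 215.5414], [0.0, 0.0, 1.0]], 'hand_eye': [[-0.0007, -0.957, -0.29, 0.08], [1.0, -0.0009, 0.0008, 0.0004], [-0.001, -0.29, 0.957, -0.1438], [0.0, 0.0, 0.0, 1.0]]}
carton []
nose []
pad []
trigger []
mug []
mugbox []
taperoll []
```

View pics/scene0.png

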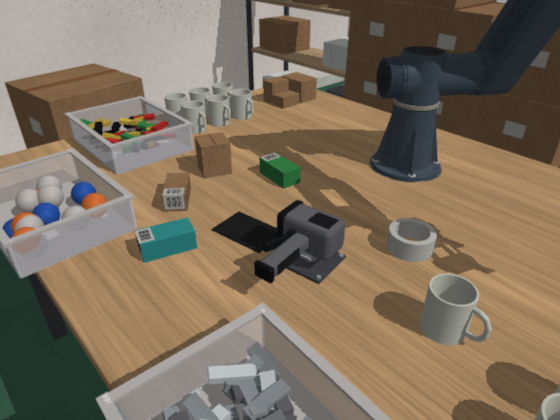

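```bash
python3 -c "
import cv2
im=cv2.imread('pics/top0.png');cv2.imwrite('pics/top0c.png',cv2.resize(im[95:345,190:490],None,fx=2.4,fy=2.4,interpolation=cv2.INTER_CUBIC))"
```

```text
(no output)
```

View pics/top0c.png

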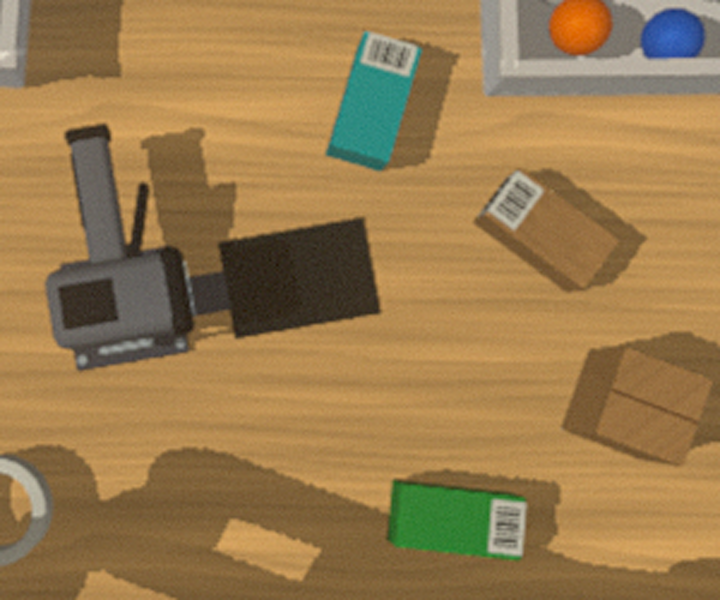

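The scene picture shows the brown carton at about (175,190), with its label toward the camera. The pad is at (245,231), the scanner at (310,235), and the green and turquoise decoys at (280,170) and (167,240). In the top crop, the carton is centred at about (553,230) with its label at (517,198), and the pad at (300,278).

```bash
cat > h.py <<'E'
from rig import telemetry, viewer
import cv2, numpy as np
from scipy.spatial.transform import Rotation as R
def cam(name,obs=None):
    ci=viewer.camera_info(name);K=np.array(ci["intrinsics"])
    if name=="wrist":
        T=np.eye(4);T[:3,:3]=R.from_quat(obs["tool_rot"]).as_matrix();T[:3,3]=obs["position"]
        W=np.linalg.inv(T@np.array(ci["hand_eye"]))
        return K,cv2.Rodrigues(W[:3,:3])[0],W[:3,3]
    return K,np.array(ci["rvec"],float),np.array(ci["tvec"],float)
def ray(c,px,z):
    K,r,t=c;M=cv2.Rodrigues(r)[0];C=-M.T@t
    d=M.T@np.linalg.inv(K)@np.array([*px,1.]);return C+d*(z-C[2])/d[2]
def proj(c,X): return cv2.projectPoints(np.asarray(X,float).reshape(-1,3),c[1],c[2],c[0],None)[0][:,0]
def yawm(a): return np.array([[np.cos(a),-np.sin(a)],[np.sin(a),np.cos(a)]])
def tri(ca,pa,cb,pb):
    P=[c[0]@np.c_[cv2.Rodrigues(c[1])[0],c[2]] for c in(ca,cb)]
    X=cv2.triangulatePoints(P[0],P[1],np.array(pa,float).reshape(2,1),np.array(pb,float).reshape(2,1))[:,0];return X[:3]/X[3]
E
python3 - <<'E'
from h import *
c=cam("top");f=lambda p:np.array(p)/2.4+[190,95]
for p in[(220,243),(363,219),(380,312),(236,337)]: print("pad",ray(c,f(p),.004).round(3))
for p in[(517,172),(543,187),(618,240),(582,290),(480,215)]: print("cart",ray(c,f(p),.05).round(3))
for p,z in [((180,255),.08),((90,135),.08),((142,187),.08),((655,405),.1)]: print(ray(c,f(p),z).round(3))
E
```

```text
pad [0.612 0.036 0.004]
pad [ 0.64  -0.109  0.004]
pad [ 0.545 -0.127  0.004]
pad [0.517 0.018 0.004]
cart [ 0.682 -0.253  0.05 ]
cart [ 0.668 -0.279  0.05 ]
cart [ 0.617 -0.352  0.05 ]
cart [ 0.567 -0.316  0.05 ]
cart [ 0.639 -0.217  0.05 ]
[0.59  0.075 0.08 ]
[0.704 0.164 0.08 ]
[0.654 0.113 0.08 ]
[ 0.458 -0.364  0.1  ]
```

The pad centre is near (0.579, -0.046) with the station yaw about 11°. The carton is near (0.625, -0.285), yaw about -35°. I'll move above the carton for a wrist view.

```bash
cat > go.py <<'E'
# remaining shift (tool mm) and roll (deg) to x y z, heading of tool y (deg)
import sys
from h import *
x,y,z,a=map(float,sys.argv[1:5]);o=telemetry.get_obs();M=R.from_quat(o["tool_rot"]).as_matrix()
t=M.T@(np.array([x,y,z])-o["position"])*1000
cur=np.degrees(np.arctan2(M[1,1],M[0,1]))
print("t",round(o["time"],2),"pos",np.round(o["position"],4),"yaw",cur.round(2),"tilt",np.degrees(np.arccos(-M[2,2])).round(2),"-> shift",t.round(1),"roll",round((cur-a+180)%360-180,2),"F",np.round(o["ft_force"],1),"w",round(o["grip_width"],4),"q6",round(o["q"][5],2))
E
python3 -m creep '[{"translation":[-42,-41,0],"roll":0,"gripper":87},{"translation":[-84,-82,0],"roll":0,"gripper":87},{"translation":[-110,-108,0],"roll":0,"gripper":87},{"translation":[-137,-135,0],"roll":0,"gripper":87},{"translation":[-165,-162,0],"roll":0,"gripper":87}]'
python3 go.py 0.605 -0.27 0.22 -35
```

```text
time: 1.62
position: [0.3072, 0.395, 0.2417]
tool_rot: [0.177, 0.984, 0.0, 0.0]
ft_force: [0.8, -0.2, 0.2]
grip_width: 0.087
grip_force: 0.0
t 1.62 pos [0.3072 0.395  0.2417] yaw 69.56 tilt 0.03 -> shift [-511.3 -519.1   21.7] roll 104.56 F [ 0.8 -0.2  0.2] w 0.087 q6 -0.53
```

```bash

python3 -m creep '[{"translation":[-511,-519,0],"roll":0,"gripper":87},{"translation":[-511,-519,0],"roll":0,"gripper":87},{"translation":[-511,-519,0],"roll":0,"gripper":87},{"translation":[-511,-519,0],"roll":0,"gripper":87},{"translation":[-511,-519,0],"roll":0,"gripper":87}]' >/dev/null
python3 go.py 0.605 -0.27 0.22 -35
```

```text
t 2.03 pos [0.3924 0.2046 0.2419] yaw 69.52 tilt 0.06 -> shift [-365.2 -370.2   22. ] roll 104.52 F [0.4 0.3 0.3] w 0.0871 q6 -0.99
```

```bash

python3 -m creep '[{"translation":[-365,-370,22],"roll":105,"gripper":87},{"translation":[-365,-370,22],"roll":105,"gripper":87},{"translation":[-365,-370,22],"roll":105,"gripper":87},{"translation":[-365,-370,22],"roll":105,"gripper":87},{"translation":[-365,-370,22],"roll":105,"gripper":87}]' >/dev/null
python3 go.py 0.605 -0.27 0.22 -35
```

```text
t 2.45 pos [0.4775 0.0143 0.233 ] yaw 33.31 tilt 0.05 -> shift [-307.6  -49.5   13.1] roll 68.31 F [0.6 0.6 0.5] w 0.0869 q6 -0.79
```

```bash

python3 -m creep '[{"translation":[-308,-50,13],"roll":68,"gripper":87},{"translation":[-308,-50,13],"roll":68,"gripper":87},{"translation":[-308,-50,13],"roll":68,"gripper":87},{"translation":[-308,-50,13],"roll":68,"gripper":87},{"translation":[-308,-50,13],"roll":68,"gripper":87}]' >/dev/null
python3 go.py 0.605 -0.27 0.22 -35
```

```text
t 2.87 pos [ 0.5636 -0.1753  0.2241] yaw -2.51 tilt 0.02 -> shift [-92.8  45.5   4.1] roll 32.49 F [1.3 0.9 0.2] w 0.0868 q6 -0.45
```

```bash
cat > snap.py <<'E'
import sys,pickle
from h import *
o=telemetry.get_obs();im=viewer.camera("wrist");n=sys.argv[1]
cv2.imwrite(f"pics/{n}.png",im);pickle.dump(cam("wrist",o),open(f"{n}.pkl","wb"))
E
python3 -m creep '[{"translation":[-93,45,4],"roll":33,"gripper":87},{"translation":[-93,45,4],"roll":33,"gripper":87},{"translation":[-93,45,4],"roll":33,"gripper":87},{"translation":[-93,45,4],"roll":33,"gripper":87},{"translation":[-93,45,4],"roll":33,"gripper":87}]' >/dev/null
python3 -m creep '[{"translation":[0,0,0],"roll":0,"gripper":87},{"translation":[0,0,0],"roll":0,"gripper":87}]' >/dev/null
python3 go.py 0.605 -0.27 0.22 -35; python3 snap.py w1
python3 -m creep '[{"translation":[0,40,0],"roll":0,"gripper":87},{"translation":[0,60,0],"roll":0,"gripper":87},{"translation":[0,60,0],"roll":0,"gripper":87},{"translation":[0,60,0],"roll":0,"gripper":87}]' >/dev/null
python3 snap.py w2;python3 go.py 0.605 -0.27 0.22 -35
python3 -c "
import cv2,numpy as np
a,b=cv2.imread('pics/w1.png'),cv2.imread('pics/w2.png')
cv2.imwrite('pics/w12.png',cv2.resize(np.hstack([a,b]),(800,300),interpolation=cv2.INTER_AREA))"
```

```text
t 3.45 pos [ 0.6045 -0.2677  0.2199] yaw -35.01 tilt 0.02 -> shift [-1.6  1.8 -0.1] roll -0.01 F [ 0.5 -0.  -0.3] w 0.0869 q6 0.03
t 3.88 pos [ 0.6533 -0.3015  0.2198] yaw -35.04 tilt 0.07 -> shift [ -1.9 -57.7  -0.1] roll -0.04 F [0.4 0.6 0.4] w 0.0867 q6 0.02
```

View pics/w12.png

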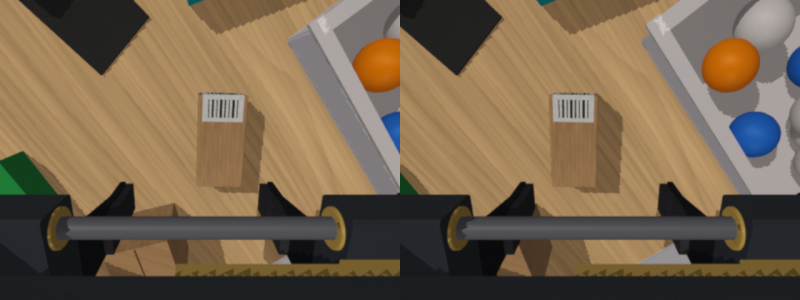

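The wrist views show the carton with its label at the top of the frame: half-scale label box (202–244, 94–122) in the left picture and (553–596 − 400, 94–122) in the right one. Next I'll extract the label corners and triangulate them.

```bash
cat > lab.py <<'E'
from h import *
import pickle
P=[];C=[]
for n,x0 in(("w1",265),("w2",195)):
    im=cv2.imread(f"pics/{n}.png").astype(int);C.append(pickle.load(open(n+".pkl","rb")))
    sat=im.max(2)-im.min(2);m=((sat<30)&(im.min(2)>130)).astype(np.uint8)
    m[:110]=0;m[190:]=0;m[:,:x0]=0;m[:,x0+105:]=0
    m=cv2.morphologyEx(m,cv2.MORPH_CLOSE,np.ones((13,13)))
    c=max(cv2.findContours(m,0,2)[0],key=cv2.contourArea)
    b=cv2.boxPoints(cv2.minAreaRect(c));cen=b.mean(0)
    b=b[np.argsort(np.arctan2(*(b-cen).T[::-1]))];P.append(b);print(n,b.round(1).tolist())
X=np.array([tri(C[0],P[0][i],C[1],P[1][i]) for i in range(4)]);print(X.round(4))
# order: TL,TR,BR,BL in image; end edge = TL,TR
for c,b in zip(C,P):
    Y=np.array([ray(c,p,.05) for p in b]);d=(Y[0]+Y[1]-Y[2]-Y[3])[:2]
    L=np.linalg.norm(d)/2;d/=2*L;w=np.linalg.norm(Y[0]-Y[1])
    print("w,len",w.round(4),L.round(4),"dir",np.degrees(np.arctan2(d[1],d[0])).round(2),"end",((Y[0]+Y[1])/2).round(4),"centre",((Y[0]+Y[1])[:2]/2-d*.06).round(4))
E
python3 lab.py
```

```text
w1 [[283.6000061035156, 130.6999969482422], [341.29998779296875, 132.1999969482422], [340.29998779296875, 170.6999969482422], [282.6000061035156, 169.3000030517578]]
w2 [[214.0, 132.0], [271.0, 132.0], [271.0, 170.0], [214.0, 170.0]]
[[ 0.6454 -0.2221  0.0465]
 [ 0.6858 -0.2509  0.0495]
 [ 0.6672 -0.2772  0.0551]
 [ 0.6261 -0.2483  0.0519]]
w,len 0.0496 0.0333 dir 55.29 end [ 0.6657 -0.2362  0.05  ] centre [ 0.6315 -0.2856]
w,len 0.049 0.0329 dir 53.43 end [ 0.6658 -0.2366  0.05  ] centre [ 0.6301 -0.2848]
```

```bash
python3 go.py 0.629 -0.2877 0.028 -35.5
```

```text
t 3.88 pos [ 0.6533 -0.3015  0.2198] yaw -35.04 tilt 0.07 -> shift [ -2.7 -27.6 191.9] roll 0.46 F [0.4 0.6 0.4] w 0.0867 q6 0.02
```

```bash

python3 -m creep '[{"translation":[-3,-28,30],"roll":0.5,"gripper":87},{"translation":[-3,-28,60],"roll":0.5,"gripper":87},{"translation":[-3,-28,90],"roll":0.5,"gripper":87},{"translation":[-3,-28,110],"roll":0.5,"gripper":87},{"translation":[-3,-28,110],"roll":0.5,"gripper":87}]' >/dev/null
python3 -m creep '[{"translation":[0,0,0],"roll":0,"gripper":87},{"translation":[0,0,0],"roll":0,"gripper":87}]' >/dev/null
python3 go.py 0.629 -0.2877 0.028 -35.5
```

```text
t 4.47 pos [ 0.6298 -0.2887  0.1118] yaw -35.58 tilt 0.14 -> shift [ 0.4 -1.4 83.8] roll -0.08 F [-1.  -0.6  0.7] w 0.0868 q6 0.03
```

```bash

python3 -m creep '[{"translation":[0,-1,30],"roll":0,"gripper":87},{"translation":[0,-1,60],"roll":0,"gripper":87},{"translation":[0,-1,84],"roll":0,"gripper":87},{"translation":[0,-1,84],"roll":0,"gripper":87},{"translation":[0,-1,84],"roll":0,"gripper":87}]' >/dev/null
python3 go.py 0.629 -0.2877 0.028 -35.5
python3 -m creep '[{"translation":[0,0,0],"roll":0,"gripper":50},{"translation":[0,0,0],"roll":0,"gripper":50},{"translation":[0,0,0],"roll":0,"gripper":50},{"translation":[0,0,0],"roll":0,"gripper":50},{"translation":[0,0,0],"roll":0,"gripper":50}]' 15
python3 -m creep '[{"translation":[0,0,0],"roll":0,"gripper":50},{"translation":[0,0,0],"roll":0,"gripper":50},{"translation":[0,0,0],"roll":0,"gripper":50}]'
```

```text
t 4.88 pos [ 0.6285 -0.288   0.0268] yaw -35.61 tilt 0.01 -> shift [ 0.6  0.2 -1.2] roll -0.11 F [0.2 0.1 0.6] w 0.087 q6 0.03
time: 5.3
position: [0.6288, -0.2883, 0.0273]
tool_rot: [0.889, 0.457, 0.0, 0.001]
ft_force: [-0.7, -0.5, -0.2]
grip_width: 0.0616
grip_force: 0.0
time: 5.55
position: [0.6287, -0.2882, 0.0271]
tool_rot: [0.889, 0.457, 0.0, 0.001]
ft_force: [-0.3, -0.0, 5.2]
grip_width: 0.0599
grip_force: 15.0
```

Carton gripped at 59.9 mm. I'll lift it, and refine the pad and grip positions from the two fixed views.

```bash

python3 -m creep '[{"translation":[0,0,-25],"roll":0,"gripper":50},{"translation":[0,0,-55],"roll":0,"gripper":50},{"translation":[0,0,-85],"roll":0,"gripper":50},{"translation":[0,0,-100],"roll":0,"gripper":50},{"translation":[0,0,-100],"roll":0,"gripper":50}]'
python3 - <<'E'
from h import *
ct,cs=cam("top"),cam("scene")
t=cv2.imread("pics/top0.png")
g=cv2.resize(t,None,fx=4,fy=4,interpolation=cv2.INTER_CUBIC).max(2)
m=(g<60).astype(np.uint8);m[:,:1120]=0;m[:,1480:]=0;m[:720]=0;m[960:]=0   # x280-370,y180-240
m=cv2.morphologyEx(m,cv2.MORPH_OPEN,np.ones((45,45)))
c=max(cv2.findContours(m,0,2)[0],key=cv2.contourArea);r=cv2.minAreaRect(c);b=cv2.boxPoints(r)/4;print("pad box",b.round(1).tolist(),r[1])
W=np.array([ray(ct,p,.004) for p in b]);print(W.round(4).tolist(),"cen",W.mean(0).round(4),"sides",np.linalg.norm(W-np.roll(W,1,0),axis=1).round(4))
l=[W[i]-W[i-1] for i in range(4)];l=max(l,key=np.linalg.norm);print("long dir",np.degrees(np.arctan2(l[1],l[0]))%180)
# predicted station points in scene view and top view for checking
a=np.radians(np.degrees(np.arctan2(l[1],l[0]))%180-90);pc=W.mean(0)[:2];o=pc-yawm(a)@[-.04,-.18];print("station",o.round(4),np.degrees(a).round(2),"grip",(o+yawm(a)@[.045,.002]).round(4))
loc=np.array([[-90,-255,4],[10,-255,4],[10,-105,4],[-90,-105,4],[128,-16,95],[128,20,95],[128,-16,65],[0,-16,95],[0,20,95],[6+62*np.cos(.3)+0,-24-62*np.sin(.3),80],[-86,-67,118],[0,-67,118],[-86,63,118],[0,63,118]])/1000
X=np.c_[loc[:,:2]@yawm(a).T+o,loc[:,2]]
for n,c in(("top",ct),("scene",cs)):
    im=cv2.imread(f"pics/{n}0.png");s=3
    p=proj(c,X)
    x0,y0=p.min(0).astype(int)-12;x1,y1=p.max(0).astype(int)+12
    im=cv2.resize(im[y0:y1,x0:x1],None,fx=s,fy=s,interpolation=cv2.INTER_CUBIC)
    for q in p: cv2.circle(im,tuple(int(v) for v in (q-[x0,y0]+.5)*s),3,(0,0,255),-1)
    cv2.imwrite(f"pics/chk_{n}.png",im);print(im.shape,x0,y0)
a_,b_=[cv2.imread(f"pics/chk_{n}.png") for n in("top","scene")]
h=max(a_.shape[0],b_.shape[0]);f=lambda i:cv2.copyMakeBorder(i,0,h-i.shape[0],0,0,0)
j=np.hstack([f(a_),f(b_)]);k=min(1,800/j.shape[1],600/j.shape[0]);cv2.imwrite("pics/chk.png",cv2.resize(j,None,fx=k,fy=k,interpolation=cv2.INTER_AREA));print(k)
E
```

```text
time: 5.97
position: [0.6305, -0.2894, 0.1302]
tool_rot: [0.889, 0.457, 0.002, 0.004]
ft_force: [0.6, -0.1, -1.7]
grip_width: 0.0598
grip_force: 15.0
pad box [[282.79998779296875, 194.1999969482422], [313.29998779296875, 192.89999389648438], [314.8999938964844, 231.8000030517578], [284.5, 233.10000610351562]] (155.86473083496094, 121.76934051513672)
[[0.6176, 0.0336, 0.004], [0.6222, -0.0407, 0.004], [0.527, -0.0459, 0.004], [0.5224, 0.0279, 0.004]] cen [ 0.5723 -0.0063  0.004 ] sides [0.0954 0.0745 0.0954 0.0739]
long dir 3.098926392023884
station [ 0.7542 -0.0365] -86.9 grip [ 0.7586 -0.0813]
(507, 360, 3) 264 87
(243, 543, 3) 128 189
0.8859357696566998
```

View pics/chk.png

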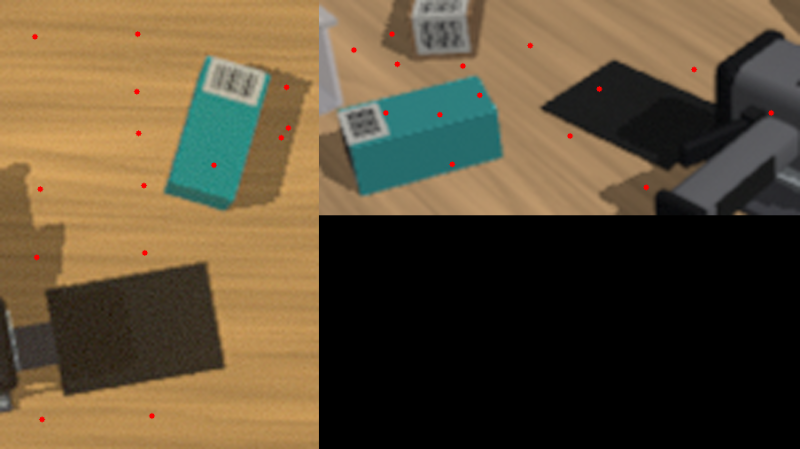

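The auto-threshold caught only the shadowed half of the pad, so that result is discarded. The true pad corners are clear: (541,107), (613,61) and (668,169) in the right panel. I'll fit the station pose to clicked corners from both views.

```bash
python3 - <<'E'
from h import *
from scipy.optimize import least_squares
ct,cs=cam("top"),cam("scene")
T=np.array([(220,243),(363,219),(380,312),(236,337)])/2.4+[190,95]
TL=np.array([[10,-105],[10,-255],[-90,-255],[-90,-105]])/1000
S=np.array([(541,107),(613,61),(668,169)]);S=(S-[319,0])/(.8859*3)+[128,189]
SL=TL[[1,2,0]]
def w(p,L): return np.c_[L@yawm(p[3]).T+p[:2],np.full(len(L),p[2])]
f=lambda p:np.r_[(proj(ct,w(p,TL))-T).ravel(),(proj(cs,w(p,SL))-S).ravel()]
r=least_squares(f,[.584,.139,.004,.19]);p=r.x
print(p.round(4),np.degrees(p[3]).round(2),"res",r.fun.round(1),"pad",(p[:2]+yawm(p[3])@[-.04,-.18]).round(4),"grip",(p[:2]+yawm(p[3])@[.045,.002]).round(4))
np.save("st.npy",p)
loc=np.array([[-90,-255,4],[10,-255,4],[10,-105,4],[-90,-105,4],[128,-16,95],[128,20,95],[128,-16,65],[6+62*np.cos(.3),-24-62*np.sin(.3),80],[6+62*np.cos(.3),-24-62*np.sin(.3),91],[-86,-67,118],[0,-67,118],[-86,63,118],[0,63,118]])/1000
X=np.c_[loc[:,:2]@yawm(p[3]).T+p[:2],loc[:,2]];L=[]
for n,c in(("top",ct),("scene",cs)):
    im=cv2.imread(f"pics/{n}0.png");s=3;q=proj(c,X);x0,y0=q.min(0).astype(int)-12;x1,y1=q.max(0).astype(int)+12
    im=cv2.resize(im[y0:y1,x0:x1],None,fx=s,fy=s,interpolation=cv2.INTER_CUBIC)
    for v in q: cv2.circle(im,tuple(int(e) for e in (v-[x0,y0]+.5)*s),2,(0,0,255),-1)
    L.append(im)
h=max(i.shape[0] for i in L);j=np.hstack([cv2.copyMakeBorder(i,0,h-i.shape[0],0,0,0) for i in L]);k=min(1,800/j.shape[1]);cv2.imwrite("pics/chk2.png",cv2.resize(j,None,fx=k,fy=k,interpolation=cv2.INTER_AREA));print(j.shape)
E
python3 go.py 0.5785 -0.0455 .13 10.9
```

```text
[ 0.5834  0.139  -0.0013  0.1924] 11.02 res [-0.6 -0.1 -0.2 -0.4  0.3  0.7 -0.2  0.8 -0.6  0.2 -0.  -0.4 -0.6  0.3] pad [ 0.5786 -0.0454] grip [0.6272 0.1495]
(369, 990, 3)
t 5.97 pos [ 0.6305 -0.2894  0.1302] yaw -35.61 tilt 0.47 -> shift [ 168.  -184.3   -1.3] roll -46.51 F [ 0.6 -0.1 -1.7] w 0.0598 q6 0.03
```

View pics/chk2.png

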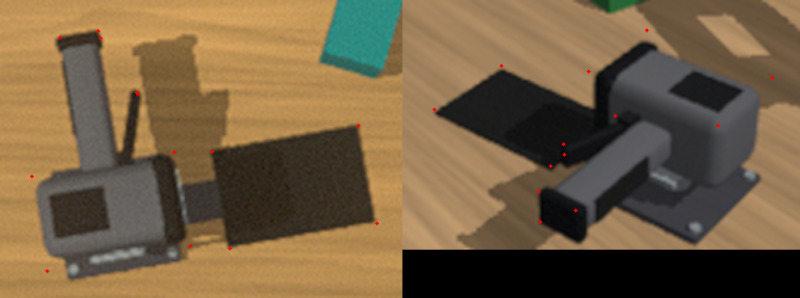

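The reprojected pad corners, grip end and trigger tip all land on the image features with sub-pixel residuals. Next I'll carry the carton over the pad.

```bash

python3 -m creep '[{"translation":[25,-27,0],"roll":-7,"gripper":50},{"translation":[50,-55,0],"roll":-14,"gripper":50},{"translation":[75,-82,0],"roll":-21,"gripper":50},{"translation":[100,-110,0],"roll":-28,"gripper":50},{"translation":[125,-137,0],"roll":-35,"gripper":50}]' >/dev/null
python3 go.py 0.5786 -0.0454 .13 11
```

```text
t 6.38 pos [ 0.5876 -0.1046  0.1241] yaw -0.32 tilt 0.22 -> shift [59.2 -9.3 -5.8] roll -11.32 F [ 0.2  0.4 -1.7] w 0.06 q6 -0.36
```

```bash

python3 -m creep '[{"translation":[25,-4,-3],"roll":-6,"gripper":50},{"translation":[50,-8,-6],"roll":-11.3,"gripper":50},{"translation":[58,-9,-6],"roll":-11.3,"gripper":50},{"translation":[58,-9,-6],"roll":-11.3,"gripper":50},{"translation":[58,-9,-6],"roll":-11.3,"gripper":50}]' >/dev/null
python3 -m creep '[{"translation":[0,0,0],"roll":0,"gripper":50},{"translation":[0,0,0],"roll":0,"gripper":50}]' >/dev/null
python3 go.py 0.5786 -0.0454 .13 11; python3 - <<'E'
from h import *
t=viewer.camera("top");s=viewer.camera("scene")
a=cv2.resize(t[110:260,190:390],None,fx=2,fy=2,interpolation=cv2.INTER_CUBIC);b=cv2.resize(s[120:320,190:390],None,fx=1.5,fy=1.5,interpolation=cv2.INTER_CUBIC)
cv2.imwrite("pics/carry.png",np.hstack([a,b]))
E
```

```text
t 6.97 pos [ 0.5817 -0.0501  0.1316] yaw 10.54 tilt 0.02 -> shift [ 5.2 -2.2  1.6] roll -0.46 F [-0.1 -0.3 -1.2] w 0.0601 q6 -0.46
```

View pics/carry.png

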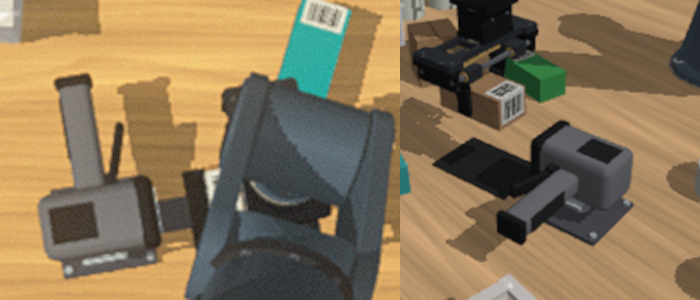

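The carton hangs level over the pad with its label toward the scanner nose (scene crop, around (510,103)). Lowering it now.

```bash

python3 -m creep '[{"translation":[5,-2,20],"roll":-0.5,"gripper":50},{"translation":[5,-2,40],"roll":-0.5,"gripper":50},{"translation":[5,-2,60],"roll":-0.5,"gripper":50},{"translation":[5,-2,75],"roll":-0.5,"gripper":50},{"translation":[5,-2,85],"roll":-0.5,"gripper":50}]' >/dev/null
python3 -m creep '[{"translation":[0,0,0],"roll":0,"gripper":50},{"translation":[0,0,0],"roll":0,"gripper":50}]' >/dev/null
python3 go.py 0.5786 -0.0454 .0315 11
```

```text
t 7.65 pos [ 0.5784 -0.0444  0.0468] yaw 11.13 tilt 0.03 -> shift [-1.  -0.  15.3] roll 0.13 F [ 0.2 -0.7 -0.5] w 0.0601 q6 -0.46
```

```bash

python3 -m creep '[{"translation":[-1,0,5],"roll":0,"gripper":50},{"translation":[-1,0,9],"roll":0,"gripper":50},{"translation":[-1,0,12],"roll":0,"gripper":50},{"translation":[-1,0,14],"roll":0,"gripper":50},{"translation":[-1,0,15],"roll":0,"gripper":50}]' 
python3 -m creep '[{"translation":[0,0,0],"roll":0,"gripper":50},{"translation":[0,0,0],"roll":0,"gripper":50}]'
python3 go.py 0.5786 -0.0454 .0315 11
```

```text
time: 8.07
position: [0.5786, -0.0449, 0.032]
tool_rot: [0.635, 0.773, -0.0, 0.0]
ft_force: [0.5, 0.3, -0.7]
grip_width: 0.0601
grip_force: 15.0
time: 8.23
position: [0.5786, -0.0449, 0.0321]
tool_rot: [0.635, 0.773, 0.0, 0.0]
ft_force: [0.3, 0.5, -1.6]
grip_width: 0.0602
grip_force: 15.0
t 8.23 pos [ 0.5786 -0.0449  0.0321] yaw 11.18 tilt 0.01 -> shift [-0.5 -0.1  0.6] roll 0.18 F [ 0.3  0.5 -1.6] w 0.0602 q6 -0.47
```

Still not in contact, so I'll lower 1–2 mm more and then open.

```bash

python3 -m creep '[{"translation":[0,0,1],"roll":0,"gripper":50},{"translation":[0,0,1.5],"roll":0,"gripper":50},{"translation":[0,0,1.5],"roll":0,"gripper":50}]' 
python3 -m creep '[{"translation":[0,0,0],"roll":0,"gripper":62},{"translation":[0,0,0],"roll":0,"gripper":70},{"translation":[0,0,0],"roll":0,"gripper":80},{"translation":[0,0,0],"roll":0,"gripper":87},{"translation":[0,0,0],"roll":0,"gripper":87}]'
python3 -m creep '[{"translation":[0,0,0],"roll":0,"gripper":87},{"translation":[0,0,0],"roll":0,"gripper":87},{"translation":[0,0,-20],"roll":0,"gripper":87},{"translation":[0,0,-50],"roll":0,"gripper":87},{"translation":[0,0,-80],"roll":0,"gripper":87}]'
python3 -m creep '[{"translation":[0,0,-40],"roll":0,"gripper":87},{"translation":[0,0,-80],"roll":0,"gripper":87},{"translation":[0,0,-110],"roll":0,"gripper":87},{"translation":[0,0,-110],"roll":0,"gripper":87},{"translation":[0,0,-110],"roll":0,"gripper":87}]'
python3 go.py 0.5786 -0.0454 .22 11; python3 snap.py w3
```

```text
time: 8.48
position: [0.5788, -0.0449, 0.0311]
tool_rot: [0.635, 0.773, 0.0, 0.0]
ft_force: [-0.3, -0.1, 3.1]
grip_width: 0.06
grip_force: 15.0
time: 8.9
position: [0.5786, -0.0449, 0.0305]
tool_rot: [0.635, 0.773, -0.0, -0.0]
ft_force: [-0.4, -0.3, -1.1]
grip_width: 0.0804
grip_force: 0.0
time: 9.32
position: [0.5776, -0.0447, 0.1104]
tool_rot: [0.635, 0.773, -0.001, -0.002]
ft_force: [0.5, 1.4, -0.2]
grip_width: 0.087
grip_force: 0.0
time: 9.73
position: [0.5797, -0.0451, 0.2228]
tool_rot: [0.635, 0.773, 0.001, 0.002]
ft_force: [-0.6, 0.1, -1.1]
grip_width: 0.0869
grip_force: 0.0
t 9.73 pos [ 0.5797 -0.0451  0.2228] yaw 11.19 tilt 0.29 -> shift [-0.  -1.1  2.8] roll 0.19 F [-0.6  0.1 -1.1] w 0.0869 q6 -0.47
```

View pics/w3.png

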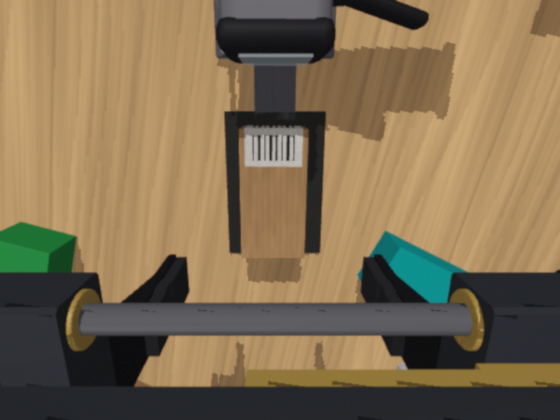

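The carton lies centred on the pad, with its label (245–302, 126–166) facing the nose (275, 60) and a pad margin visible on both sides. I'll check this numerically and plan the approach to the grip.

```bash
python3 - <<'E'
from h import *
import pickle
c=pickle.load(open("w3.pkl","rb"));p=np.load("st.npy")
loc=lambda X:(yawm(-p[3])@(X[:2]-p[:2]))*1000-[-40,-180]
print("pad front",loc(ray(c,(227,113),.004)),loc(ray(c,(325,112),.004)))
print("label inner",loc(ray(c,(245,166),.054)),loc(ray(c,(302,166),.054)),"expect y=30 for centred")
print("back top",loc(ray(c,(240,258),.054)),loc(ray(c,(308,258),.054)),"expect -60")
print("trigger tip",loc(ray(c,(423,20),.091))+[-40,-180])
g=p[:2]+yawm(p[3])@[.045,.002-.008];print(g)
E
python3 go.py .6287 .1416 .2 -79
```

```text
pad front [-44.46053619  74.98414329] [51.41529822 76.12970924]
label inner [-24.07451143  30.9760253 ] [26.10959728 31.05222361] expect y=30 for centred
back top [-30.7680084  -56.87843369] [ 34.00187512 -56.85903071] expect -60
trigger tip [ 64.5753051  -41.31314345]
[0.62873943 0.14168834]
t 9.78 pos [ 0.5783 -0.0448  0.2208] yaw 11.19 tilt 0.03 -> shift [173.1  85.6  20.8] roll 90.19 F [-0.4 -0.   0.9] w 0.087 q6 -0.47
```

```bash

python3 -m creep '[{"translation":[35,17,0],"roll":7,"gripper":87},{"translation":[70,34,0],"roll":14,"gripper":87},{"translation":[105,51,0],"roll":21,"gripper":87},{"translation":[140,68,0],"roll":28,"gripper":87},{"translation":[173,86,0],"roll":35,"gripper":87}]' >/dev/null
python3 -m creep '[{"translation":[0,0,0],"roll":7,"gripper":87},{"translation":[0,0,0],"roll":14,"gripper":87},{"translation":[0,0,0],"roll":21,"gripper":87},{"translation":[0,0,0],"roll":28,"gripper":87},{"translation":[0,0,0],"roll":35,"gripper":87}]' >/dev/null
python3 -m creep '[{"translation":[0,0,0],"roll":7,"gripper":87},{"translation":[0,0,0],"roll":14,"gripper":87},{"translation":[0,0,0],"roll":20,"gripper":87},{"translation":[0,0,0],"roll":20,"gripper":87},{"translation":[0,0,0],"roll":20,"gripper":87}]' >/dev/null
python3 go.py .6287 .1416 .2 -79; python3 snap.py w4
```

```text
t 11.03 pos [0.6281 0.1411 0.2182] yaw -77.96 tilt 0.26 -> shift [ 0.7 -0.4 18.2] roll 1.04 F [-0.6  0.5 -0.4] w 0.0871 q6 1.41
```

View pics/w4.png

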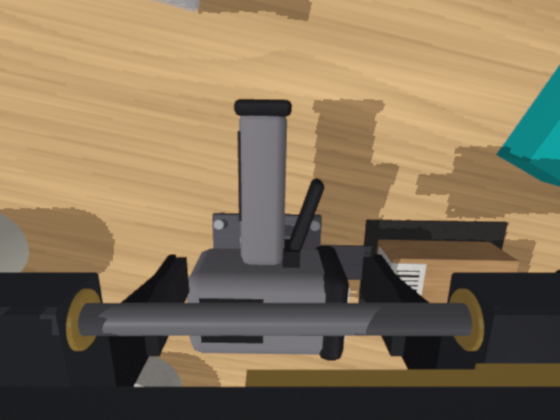

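The grip runs down column ~264 (241–287), its end cap is at (263,107), and the trigger tip is at (318,184). Between the fingers (185–365), the grip plus trigger sits about centred.

```bash
python3 - <<'E'
from h import *
import pickle
c=pickle.load(open("w4.pkl","rb"));p=np.load("st.npy")
loc=lambda X:(yawm(-p[3])@(X[:2]-p[:2]))*1000
for n,u,z in(("gripL",(241,190),.095),("gripR",(287,190),.095),("capL",(235,103),.095),("capR",(291,103),.095),("tip",(319,181),.091)): print(n,loc(ray(c,u,z)).round(1))
ct=cam("top");t2=np.array((142,185))/2.4+[190,95]
print("tip tri",(lambda X:(loc(X).round(1),X[2].round(3)))(tri(c,(319,181),ct,t2)),"cap tri",(lambda X:(loc(X).round(1),X[2].round(3)))(tri(c,(263,102),ct,np.array((86,128))/2.4+[190,95])))
E
```

```text
gripL [62.9 20.4]
gripR [ 63.5 -14.9]
capL [126.5  24. ]
capR [127.2 -16. ]
tip [ 70.2 -39.6]
tip tri (array([ 67.2, -40.3]), np.float64(0.078)) cap tri (array([127.7,   3.5]), np.float64(0.09))
```

All measurements agree, so I'll descend in two stages.

```bash

python3 -m creep '[{"translation":[0,0,25],"roll":1,"gripper":87},{"translation":[0,0,50],"roll":1,"gripper":87},{"translation":[0,0,75],"roll":1,"gripper":87},{"translation":[0,0,90],"roll":1,"gripper":87},{"translation":[0,0,90],"roll":1,"gripper":87}]' >/dev/null
python3 -m creep '[{"translation":[0,0,0],"roll":0,"gripper":87},{"translation":[0,0,0],"roll":0,"gripper":87}]' >/dev/null
python3 go.py .6287 .1416 .08 -79
```

```text
t 11.67 pos [0.6301 0.1413 0.1313] yaw -79.07 tilt 0.08 -> shift [-1.4 -0.6 51.3] roll -0.07 F [ 0.7  0.2 -0.1] w 0.0869 q6 1.43
```

```bash

python3 -m creep '[{"translation":[-1,0,15],"roll":0,"gripper":87},{"translation":[-1,0,30],"roll":0,"gripper":87},{"translation":[-1,0,42],"roll":0,"gripper":87},{"translation":[-1,0,51],"roll":0,"gripper":87},{"translation":[-1,0,51],"roll":0,"gripper":87}]'
python3 go.py .6287 .1416 .08 -79
python3 -m creep '[{"translation":[0,-1,0],"roll":0,"gripper":62},{"translation":[0,-1,0],"roll":0,"gripper":56},{"translation":[0,-1,0],"roll":0,"gripper":52},{"translation":[0,-1,0],"roll":0,"gripper":49},{"translation":[0,-1,0],"roll":0,"gripper":47}]' 25
python3 -m creep '[{"translation":[0,0,0],"roll":0,"gripper":44},{"translation":[0,0,0],"roll":0,"gripper":44},{"translation":[0,0,0],"roll":0,"gripper":44}]'
```

```text
time: 12.08
position: [0.6276, 0.141, 0.0783]
tool_rot: [0.995, 0.095, -0.001, -0.0]
ft_force: [0.2, -1.3, -0.8]
grip_width: 0.0868
grip_force: 0.0
t 12.08 pos [0.6276 0.141  0.0783] yaw -79.11 tilt 0.14 -> shift [ 1.2 -0.4 -1.7] roll -0.11 F [ 0.2 -1.3 -0.8] w 0.0868 q6 1.43
time: 12.5
position: [0.6304, 0.1407, 0.0805]
tool_rot: [0.995, 0.095, 0.003, 0.001]
ft_force: [3.7, -5.2, -1.9]
grip_width: 0.0616
grip_force: 2.6
time: 12.75
position: [0.6298, 0.1451, 0.0804]
tool_rot: [0.996, 0.094, 0.003, -0.002]
ft_force: [3.4, 8.0, -1.2]
grip_width: 0.0487
grip_force: 25.0
```

The opening is 48.7 mm at 25 N, so the trigger is fully squeezed. I'll hold for about a second, then release.

```bash

python3 -m creep '[{"translation":[0,0,0],"roll":0,"gripper":44},{"translation":[0,0,0],"roll":0,"gripper":44},{"translation":[0,0,0],"roll":0,"gripper":44},{"translation":[0,0,0],"roll":0,"gripper":44},{"translation":[0,0,0],"roll":0,"gripper":44}]'
python3 -m creep '[{"translation":[0,0,0],"roll":0,"gripper":44},{"translation":[0,0,0],"roll":0,"gripper":44},{"translation":[0,0,0],"roll":0,"gripper":44},{"translation":[0,0,0],"roll":0,"gripper":44},{"translation":[0,0,0],"roll":0,"gripper":44}]'
python3 -m creep '[{"translation":[0,0,0],"roll":0,"gripper":55},{"translation":[0,0,0],"roll":0,"gripper":65},{"translation":[0,0,0],"roll":0,"gripper":75},{"translation":[0,0,0],"roll":0,"gripper":87},{"translation":[0,0,0],"roll":0,"gripper":87}]'
python3 -m creep '[{"translation":[0,0,0],"roll":0,"gripper":87},{"translation":[0,0,0],"roll":0,"gripper":87},{"translation":[0,0,0],"roll":0,"gripper":87},{"translation":[0,0,0],"roll":0,"gripper":87},{"translation":[0,0,0],"roll":0,"gripper":87}]'
python3 go.py .6287 .1416 .2 -79
```

```text
time: 13.17
position: [0.6298, 0.1451, 0.0804]
tool_rot: [0.996, 0.095, 0.003, -0.002]
ft_force: [3.1, 7.8, -1.4]
grip_width: 0.0484
grip_force: 25.0
time: 13.58
position: [0.6298, 0.1451, 0.0804]
tool_rot: [0.996, 0.095, 0.003, -0.002]
ft_force: [2.8, 7.1, -0.5]
grip_width: 0.0487
grip_force: 25.0
time: 14.0
position: [0.6273, 0.1417, 0.0796]
tool_rot: [0.996, 0.094, -0.001, -0.0]
ft_force: [-0.3, 0.6, -0.0]
grip_width: 0.074
grip_force: 0.0
time: 14.42
position: [0.6281, 0.1423, 0.0794]
tool_rot: [0.995, 0.095, -0.0, -0.0]
ft_force: [-0.7, -0.0, 0.1]
grip_width: 0.0867
grip_force: 0.0
t 14.42 pos [0.6281 0.1423 0.0794] yaw -79.11 tilt 0.02 -> shift [   0.5    0.8 -120.6] roll -0.11 F [-0.7 -0.   0.1] w 0.0867 q6 1.43
```

```bash

python3 -m creep '[{"translation":[0,1,-20],"roll":0,"gripper":87},{"translation":[0,1,-50],"roll":0,"gripper":87},{"translation":[0,1,-80],"roll":0,"gripper":87},{"translation":[0,1,-110],"roll":0,"gripper":87},{"translation":[0,1,-140],"roll":0,"gripper":87}]'
python3 -m creep '[{"translation":[0,0,0],"roll":0,"gripper":87},{"translation":[0,0,0],"roll":0,"gripper":87},{"translation":[0,0,0],"roll":0,"gripper":87},{"translation":[0,0,0],"roll":0,"gripper":87}]'
python3 snap.py w5;python3 -c "
from h import *
a=cv2.imread('pics/w5.png');b=viewer.camera('scene')
cv2.imwrite('pics/fin.png',cv2.resize(np.hstack([a,b]),(800,300),interpolation=cv2.INTER_AREA))"
```

```text
time: 14.83
position: [0.628, 0.1412, 0.2208]
tool_rot: [0.995, 0.095, -0.0, -0.0]
ft_force: [0.2, -1.0, -0.6]
grip_width: 0.0872
grip_force: 0.0
time: 15.17
position: [0.6272, 0.141, 0.2179]
tool_rot: [0.995, 0.095, -0.002, -0.0]
ft_force: [0.5, 0.6, 0.5]
grip_width: 0.0868
grip_force: 0.0
```

View pics/fin.png

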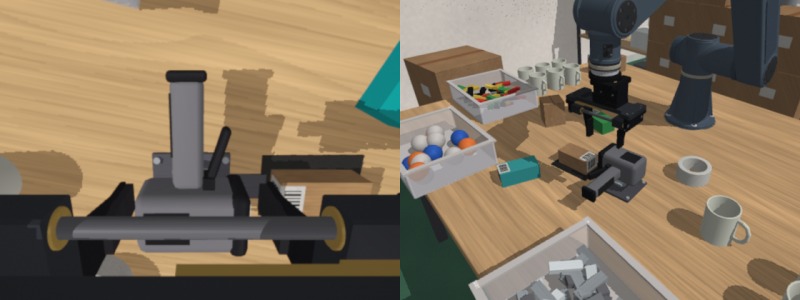

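The trigger is back out (tip at (226,130), as before). The carton is on the pad with its label toward the nose, and the bystanders are where they were.

```bash
python3 -c "
from rig import hand_in
print(hand_in())"
```

```text
the job is handed in; nothing more can be done
None
```

The carton is flat on the pad with its label facing the nose, the trigger was squeezed fully for about a second and has sprung back out, and the job is handed in at about 15 s; no verdict was returned.

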